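# Test the three tool setters and log the check

## Task

Check that the plungers of the three tool setters on the bench move freely: with a fingertip, lightly press the yellow pad, then the blue, then the red, each part-way down but not to its stop. When all three have been tested, and not before, push in the green key on the logging box until it stays down. Do not pick up, tip or shove the setters, and leave everything else on the bench where it is.

Things in the scene. Friction and masses are not known exactly. Their poses are not given: they have to be found in the camera images.
- yellow_setter: yellow tool setter: a loose round aluminium housing, about 0.75 kg, 64 mm across at its foot, 50 mm above, 42 mm tall, with a yellow ring and on top a yellow pad whose face is 60 mm above the bench. Origin: centre of the underside; z up
- yellow_top (a point): centre of the top face of the yellow pad (flat disc 32 mm across, standing 18 mm proud of its housing); it sinks with the pad
- yellow_pad (a joint): how far the yellow pad is pressed down, m: 0 up, 0.012 at its stop. A spring pushes back with 1.5 N at first, 5.1 N at the stop, and returns it; 0.003 or more counts as tested, 0.0105 or more is too hard
- blue_setter: blue tool setter: a loose round aluminium housing, about 0.75 kg, 64 mm across at its foot, 50 mm above, 57 mm tall, with a blue ring and on top a blue pad whose face is 75 mm above the bench. Origin: centre of the underside; z up
- blue_top (a point): centre of the top face of the blue pad (flat disc 32 mm across, standing 18 mm proud of its housing); it sinks with the pad
- blue_pad (a joint): how far the blue pad is pressed down, m: 0 up, 0.012 at its stop. A spring pushes back with 1.5 N at first, 5.1 N at the stop, and returns it; 0.003 or more counts as tested, 0.0105 or more is too hard
- red_setter: red tool setter: a loose round aluminium housing, about 0.75 kg, 64 mm across at its foot, 50 mm above, 72 mm tall, with a red ring and on top a red pad whose face is 90 mm above the bench. Origin: centre of the underside; z up
- red_top (a point): centre of the top face of the red pad (flat disc 32 mm across, standing 18 mm proud of its housing); it sinks with the pad
- red_pad (a joint): how far the red pad is pressed down, m: 0 up, 0.012 at its stop. A spring pushes back with 1.5 N at first, 5.1 N at the stop, and returns it; 0.003 or more counts as tested, 0.0105 or more is too hard
- log_box: grey logging box 80 x 100 x 38 mm, fixed to the bench, with a dark display and a green key. Origin: centre of the underside; its x axis points from the key to the display, z up
- log_top (a point): centre of the top face of the round green key (32 mm across, standing 12 mm proud of the box, 50 mm above the bench when out); it sinks with the key
- log_button (a joint): how far the green key is pushed in, m: 0 out, 0.008 at its stop. It slides against about 2.5 N of friction and stays where it is left: 0.006 or more is logged
- bushing: bystander, not to be disturbed: short brass tube, 32 mm across, 25 mm tall. Origin: centre of the underside
- billet: bystander, not to be disturbed: small aluminium block 35 x 28 x 30 mm. Origin: centre of the underside
- gauge_block: bystander, not to be disturbed: steel block 75 x 50 x 25 mm with three holes. Origin: centre of the underside
- oil_can: bystander, not to be disturbed: small steel can with a white band, 60 mm across, 90 mm tall. Origin: centre of the underside
- wrench: bystander, not to be disturbed: steel wrench 160 mm long, lying flat. Origin: half-way along it
- brush: bystander, not to be disturbed: cleaning brush 170 mm long, lying flat. Origin: half-way along it
- collet_nut: bystander, not to be disturbed: dark steel nut, 42 mm across, 36 mm tall. Origin: centre of the underside
There are look-alikes about, which are no part of the job. Leave any orange or turquoise look-alike of the red_setter alone.

How it is judged:
On the way, in this order (a step that is already met when the one before it is completed fails the run):
1. a finger presses the yellow pad down by at least 3 mm (value of joint yellow_pad above 0.003 m and contact force between the fingers and yellow_setter above 0.3 N), for 0.05 s.
2. a finger presses the blue pad down by at least 3 mm (value of joint blue_pad above 0.003 m and contact force between the fingers and blue_setter above 0.3 N), for 0.05 s.
3. a finger presses the red pad down by at least 3 mm (value of joint red_pad above 0.003 m and contact force between the fingers and red_setter above 0.3 N), for 0.05 s.
4. the green key is pushed in by at least 6 mm (value of joint log_button above 0.006 m), for 0.05 s.
At the end, for the whole second after the job is handed in: The green key is in by at least 6 mm, all three pads are back up (within 1 mm), the setters stand upright, at rest and within 15 mm of where they stood, and no bystander has moved more than 15 mm (value of joint log_button above 0.006 m and value of joint each of yellow_pad, blue_pad, red_pad below 0.001 m and distance of each of yellow_setter, blue_setter, red_setter, bushing, billet, gauge_block, oil_can, wrench, brush, collet_nut from where it was at the start of the episode below 0.015 m and angle between each of yellow_setter, blue_setter, red_setter's own z axis and vertical below 0.05 rad and linear speed of each of yellow_setter, blue_setter, red_setter below 0.02 m/s); the robot touches nothing.
It fails at once if a pad is pressed too hard (10.5 mm or more, close to its stop) (value of joint any of yellow_pad, blue_pad, red_pad above 0.0105 m).
It fails at once if a setter is lifted, tipped, or pushed more than 15 mm from its place (height (world z) of any of yellow_setter, blue_setter, red_setter above 0.006 m or angle between any of yellow_setter, blue_setter, red_setter's own z axis and vertical above 0.15 rad or distance of any of yellow_setter, blue_setter, red_setter from where it was at the start of the episode above 0.015 m).
It fails at once if a bystander is moved more than 15 mm (distance of any of bushing, billet, gauge_block, oil_can, wrench, brush, collet_nut from where it was at the start of the episode above 0.015 m).
It also fails if it takes over 51 s, if anything falls off the work surface, if the arm or the gripper's body presses on something with over 40 N, if the wrist force passes 120 N, or if a joint passes its speed limit or range.

## Robot

A 6-joint arm with a two-finger parallel gripper is mounted at the origin on the work surface. World frame = base frame: x ahead of the robot, y to its left, z up, the work surface at z = 0. Lengths are in m, angles in rad, forces in N, time in s.
With the tool pointing down it reaches from about 0.4 to 0.825 m from the base axis. Payload 7 kg.
Tool frame: the origin (TCP) lies at the very end of the fingers, on their centre line; the grasp point (between the pads) lies 19 mm behind it; x points along the fingers, y is the direction in which the jaws open and shut, and the axes are right-handed (so a half turn about x gives the same grasp; the last joint's range is limited). The gripper opens to 88 mm and grips with 3 to 60 N. Pads are 19 mm wide; open, the fingers measure 130 mm over their backs; the gripper's body (78 mm by 193 mm) begins 47 mm behind the grasp point.
Start: joints at [-0.869, 0.359, 0.012, 0, -1.224, -0.288], TCP at [0.271, -0.618, 0.227] pointing down, gripper open.
Joint ranges: [-3.07, 3.07], [-1.43, 2.12], [-1.02, 1.25], [-3.03, 1.67], [-3.05, -0], [-3.03, 3.03]. Speed limits (rad/s): [2.39, 2.39, 3.01, 3.14, 3.14, 3.14].

## Interface

Orientations are given as [roll, pitch, yaw] about the fixed x, y, z axes, in that order (R = Rz(yaw) Ry(pitch) Rx(roll)).
In Python, from station import arm gives the robot as it stands.
- The arm moves only by the shell command python3 -m inch 'ROWS' [OPENING] [FORCE]. ROWS is text: rows parted by semicolons, each of 6 numbers parted by spaces: the shift along the world's x, y, z in units of 30 mm (1.0 is 30 mm), then the turn, a rotation vector about the world's x, y, z in units of 5 degrees (1.0 is 5 degrees). In form: dx dy dz wx wy wz; .... A call has 1 to 12 rows; each row shifts and turns the commanded pose from where the row before left it; what a row does not reach is not made up. A row lasts 1/8 s, in which the tool goes at most 62.5 mm and 10.7 degrees, less where a joint would pass 70% of its speed; a pose out of reach is approached as far as the arm can. A call is refused whole if a number of a shift passes 1 or a number of a turn 1, either way. A call with a gripper value outside its range is refused whole. OPENING is the opening, from 0 (shut) to 1 (fully open), set as the call begins (- or left out, the last holds). The fingers move at their own pace and stop on an object; FORCE is the grip in N (left out, the last holds). Time passes only in rows, so rows that do not move let the fingers close. It gives the time, the measured TCP pose, the force and the opening at its end, in the units of the state.
- arm.get_state(): the state, without advancing time (a new reading comes with each control period).
- arm.grab_frame(name): name is "scene" or "top" or "wrist"; returns a dict with "frame" (384x512x3 uint8, red, green, blue), "range_z" (384x512 float32, m along the optical axis (not along the pixel's ray), 0 where there is no reading), "mtx" (3x3 intrinsics, pixels), "pose" (4x4, takes a point from camera to world coordinates). Camera axes: x right, y up, looking along -z (the intrinsics and any distortion apply to the point x, -y, -z); pixel columns grow to the right and rows downward; lengths in m; the calibration is good to about 2 mm. A picture is of the moment at which its call begins.
- arm.job_done(): hands the job in, once; it reports no verdict.
Trained networks look in a picture, given as the dict that the camera call returned (one of the last four; its "shot" number tells which), for a name from the list of things; names that differ only in an ending like _2 or _b are one class to them, and where a whole thing is asked for, a point or a joint stands for the part that bears it (a point fixed in the world has none). Each returns a list of dicts, best first, with "confidence" (0 to 1); they miss things now and then, are a little off and sometimes report something else, mostly with a low value. They report only what shows in the picture. A call takes as long as a camera call. They do not tell look-alikes from the thing itself.
- arm.search_frame(picture, target): "extent" ([centre column, centre row, width, height] as shares, 0 to 1, of the picture: columns of its width, rows of its height, round what is visible of it).
- arm.masks_of(picture, target): "mask" (384x512 bool, what is visible of it) and "extent" ([centre column, centre row, width, height] as shares, 0 to 1, of the picture: columns of its width, rows of its height, round what is visible of it).
- arm.place_of(picture, target): "position" ([column, row] as shares, 0 to 1, of the picture: columns of its width, rows of its height: a listed point, or the origin of a listed thing).
The state is a dict: "t": time; "q": joint angles; "qd": joint speeds; "joint_efforts": joint torques, N m; "eef_pos": TCP position; "ee_rot": TCP orientation; "force": force on the tool from outside, world axes, zero at the start; "moment": the same for the moment, N m; "width": finger opening in m.
Only numpy, scipy, OpenCV 4.12 (cv2) and the standard library are available. Lean on these libraries where they do the work, as an engineer would, in place of code of your own. Each camera call takes 0.05 s, during which the arm holds its last target. There are 200 camera calls.

## Working session

There is one attempt and no reset: what is moved stays moved. The work goes in short steps, Python scripts to look and compute and a shell command to move; the robot and the scene stay as the last step left them, time stands still between calls to the robot, and variables do not carry over. Pictures are saved under pics/ and viewed, about 8 in all and at most 12, crops included, and the job is handed in when it is done.

```bash
mkdir -p pics; cat > h.py <<'E'
import numpy as np, cv2
from station import arm
def world(f,u,v,z=None):
    K=f["mtx"];P=f["pose"]
    if z is None:
        r=f["range_z"]; p=r[max(0,int(v)-2):int(v)+3,max(0,int(u)-2):int(u)+3]; p=p[p>0]
        d=np.median(p) if p.size else np.nan
    ray=np.array([(u-K[0,2])/K[0,0],-(v-K[1,2])/K[1,1],-1.])
    R=P[:3,:3]@ray
    if z is not None: d=(z-P[2,3])/R[2]
    return P[:3,3]+R*d
E
python3 - <<'E'
from h import *
ims=[]
for n in ["scene","top"]:
    f=arm.grab_frame(n); ims.append(f["frame"])
    print(n,[k for k in f],f["pose"][:3,3])
    for t,z in [("yellow_top",.06),("blue_top",.075),("red_top",.09),("log_top",.05)]:
        for d in arm.place_of(f,t)[:4]:
            u,v=d["position"][0]*512,d["position"][1]*384
            print(t,round(d["confidence"],2),round(u),round(v),world(f,u,v).round(3),world(f,u,v,z).round(3))
    cv2.imwrite(f"pics/{n}.png",cv2.resize(f["frame"][:,:,::-1],(800,600),interpolation=cv2.INTER_CUBIC))
s=arm.get_state(); print(s["t"],s["eef_pos"],s["ee_rot"],s["width"])
E
```

```text
scene ['frame', 'range_z', 'mtx', 'pose', 'shot'] [1.37856675 0.31413672 0.70891956]
yellow_top 0.58 170 180 [ 0.496 -0.268  0.058] [ 0.499 -0.266  0.06 ]
yellow_top 0.41 335 208 [0.487 0.199 0.072] [0.47  0.197 0.06 ]
blue_top 0.5 338 208 [0.485 0.205 0.072] [0.489 0.205 0.075]
red_top 0.74 241 226 [0.654 0.01  0.087] [0.658 0.012 0.09 ]
red_top 0.72 199 218 [ 0.663 -0.093  0.088] [ 0.665 -0.092  0.09 ]
red_top 0.72 287 231 [0.637 0.118 0.088] [0.64  0.118 0.09 ]
red_top 0.61 296 188 [0.458 0.087 0.088] [0.462 0.088 0.09 ]
log_top 0.63 253 192 [ 0.458 -0.034  0.047] [ 0.462 -0.032  0.05 ]
top ['frame', 'range_z', 'mtx', 'pose', 'shot'] [ 0.3655143  -0.00863847  1.07462163]
yellow_top 0.56 352 212 [ 0.499 -0.266  0.06 ] [ 0.499 -0.266  0.06 ]
blue_top 0.41 169 212 [0.493 0.199 0.074] [0.493 0.199 0.075]
red_top 0.71 200 158 [0.628 0.121 0.09 ] [0.628 0.121 0.09 ]
red_top 0.66 282 145 [ 0.666 -0.087  0.09 ] [ 0.666 -0.087  0.09 ]
red_top 0.45 146 166 [0.606 0.257 0.091] [0.607 0.257 0.09 ]
red_top 0.43 243 147 [0.658 0.013 0.09 ] [0.658 0.013 0.09 ]
log_top 0.43 268 230 [ 0.452 -0.053  0.05 ] [ 0.452 -0.053  0.05 ]
0.5 [ 0.27140057 -0.61799934  0.22653578] [0.64697787 1.57076789 1.06080663] 0.08765640569383472
```

View pics/scene.png

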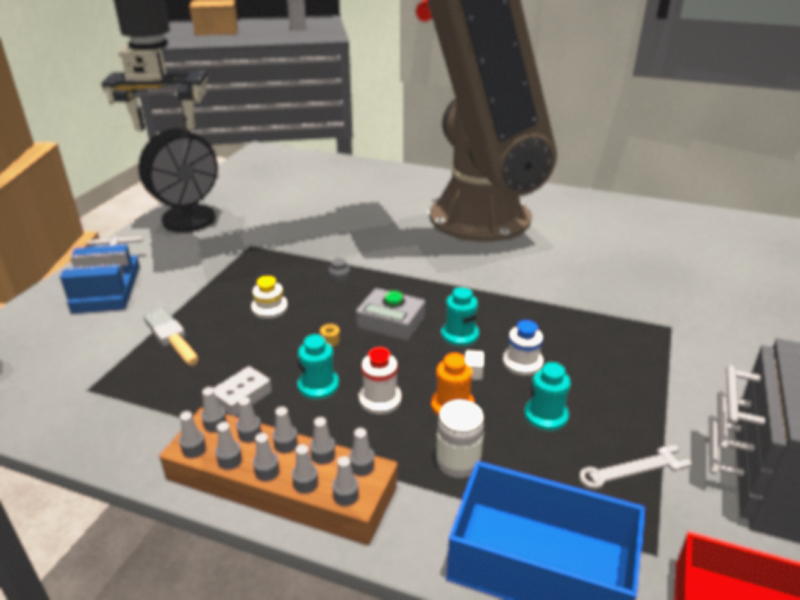

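View pics/top.png

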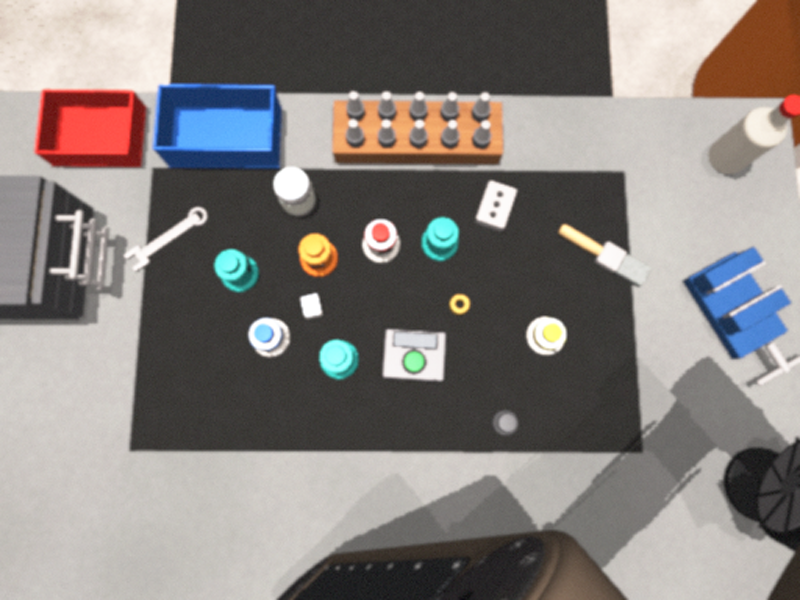

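The scene view shows one red setter at (380,380), three turquoise ones at (318,365), (462,315) and (550,393), and an orange one at (454,383). In the top view red is at (380,235), yellow at (552,332), blue at (263,333) and the green key at (414,361). Red at (380,235) fits the description. I'll confirm it in an enlarged crop and take colour centroids.

```bash
python3 - <<'E'
from h import *
f=arm.grab_frame("top"); im=f["frame"]; h=cv2.cvtColor(im,cv2.COLOR_RGB2HSV).astype(int)
tiles=[]
for n,(u,v),hue,z in [("yellow",(353,212),29,.06),("blue",(168,213),107,.075),("red",(243,149),0,.09),("green",(265,231),66,.05)]:
    d=abs(h[...,0]-hue); d=np.minimum(d,180-d); m=(d<12)&(h[...,1]>130)&(h[...,2]>90)
    vv,uu=np.nonzero(m); k=np.hypot(uu-u,vv-v)<14
    uu,vv=uu[k],vv[k]; zz=np.array([world(f,a,b)[2] for a,b in zip(uu,vv)])
    k=abs(zz-z)<.008
    c=uu[k].mean()+.0,vv[k].mean(); print(n,len(uu),k.sum(),np.round(c,1),np.median(zz[k]).round(4),world(f,*c,z).round(4))
    t=cv2.resize(im[int(v)-32:int(v)+32,int(u)-32:int(u)+32],(380,290),interpolation=cv2.INTER_CUBIC); 
    tiles.append(t)
o=np.vstack([np.hstack(tiles[:2]),np.hstack(tiles[2:])]); cv2.imwrite("pics/c.png",o[:,:,::-1])
E
```

```text
yellow 8 8 [349.4 214.8] 0.0563 [ 0.4902 -0.26    0.06  ]
blue 7 7 [171.9 215.7] 0.0745 [0.4834 0.1907 0.075 ]
red 86 83 [243.3 148.7] 0.09 [0.655 0.013 0.09 ]
green 0 0 [nan nan] nan [nan nan nan]<stdin>:9: RuntimeWarning: Mean of empty slice.
  ret = ret.dtype.type(ret / rcount)
  return _methods._mean(a, axis=axis, dtype=dtype,
```

View pics/c.png

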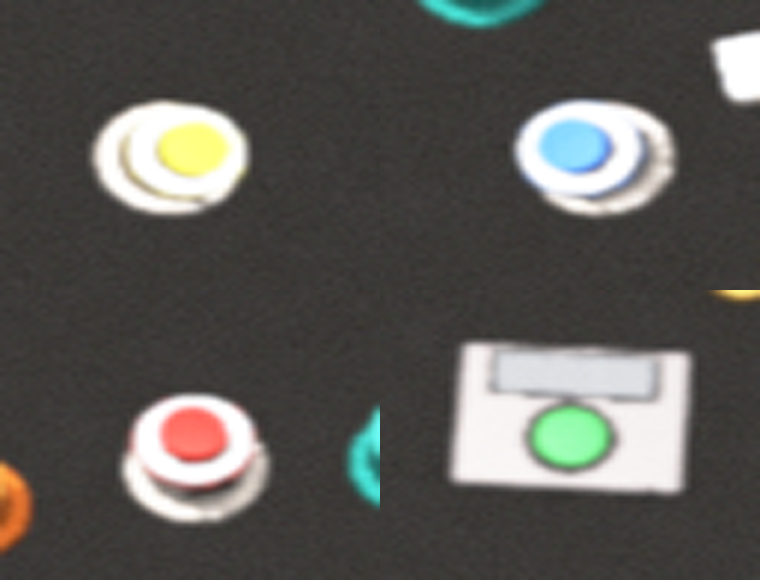

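The crop confirms red at full-res (243,149); its neighbours are orange at lower left and turquoise at right. Pad centres are yellow (.497,-.270), blue (.490,.199), red (.655,.013) and key (.449,-.045). I'll close the fingers and go above yellow.

```bash
python3 -m inch '0.63 0.97 0 0 0 0;0.63 0.97 0 0 0 0;0.63 0.97 0 0 0 0;0.63 0.97 0 0 0 0;0.63 0.97 0 0 0 0;0.63 0.97 0 0 0 0;0.63 0.97 0 0 0 0;0.63 0.97 0 0 0 0;0.63 0.97 0 0 0 0;0.63 0.97 0 0 0 0;0.63 0.97 0 0 0 0;0.63 0.97 0 0 0 0' 0 20; python3 -m inch '0 0 -1 0 0 0;0 0 -1 0 0 0;0 0 -1 0 0 0;0 0 -1 0 0 0;0 0 0 0 0 0;0 0 0 0 0 0'
python3 - <<'E'
from h import *
f=arm.grab_frame("wrist")
cv2.imwrite("pics/w.png",f["frame"][:,:,::-1])
s=arm.get_state(); print(s["eef_pos"],s["force"],s["width"])
for d in arm.place_of(f,"yellow_top")[:2]:
    u,v=d["position"][0]*512,d["position"][1]*384
    print(d["confidence"],u,v,world(f,u,v),world(f,u,v,.06))
E
```

```text
t: 2.05
eef_pos: [0.4987, -0.2678, 0.2268]
ee_rot: [-0.546, 1.57, -0.132]
force: [0.2, -0.5, 0.1]
width: 0.0002
t: 2.8
eef_pos: [0.4989, -0.2691, 0.1077]
ee_rot: [-0.946, 1.569, -0.532]
force: [-0.2, 0.2, 0.8]
width: 0.0005
[ 0.49916219 -0.2691392   0.10808372] [0.29767383 0.37328182 0.52112441] 0.0005042217737951896
0.61 259.1744 205.7088 [ 0.4952321  -0.27151055  0.06014983] [ 0.49528243 -0.27148895  0.06      ]
```

View pics/w.png

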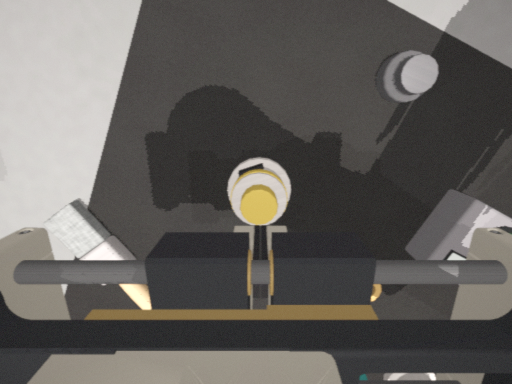

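The wrist view shows the yellow pad at (259,206), in line with the fingertips. The network puts it at (.495,-.271), which agrees. Now I'll descend in stages.

```bash
python3 -m inch '-0.1 -0.07 -0.5 0 0 0;0 0 -0.5 0 0 0;0 0 -0.4 0 0 0;0 0 -0.1 0 0 0;0 0 0 0 0 0;0 0 0 0 0 0'
```

```text
t: 3.65
eef_pos: [0.4956, -0.271, 0.0619]
ee_rot: [-0.738, 1.57, -0.324]
force: [0.2, -0.2, -0.0]
width: 0.0007
```

```bash
python3 -m inch '0 0 -0.1 0 0 0;0 0 -0.1 0 0 0;0 0 -0.1 0 0 0;0 0 0 0 0 0;0 0 0 0 0 0'
```

```text
t: 4.28
eef_pos: [0.4958, -0.2711, 0.0529]
ee_rot: [-0.731, 1.57, -0.317]
force: [1.4, -0.9, 3.4]
width: 0.0004
```

Force of 3.4 N corresponds to about 6 mm of travel, so yellow is tested. Next is blue.

```bash
python3 -m inch '0 0 0.5 0 0 0;0 0 1 0 0 0;0 0 1 0 0 0;0 0.98 0.5 0 0 0;0 0.98 0 0 0 0;0 0.98 0 0 0 0;0 0.98 0 0 0 0;0 0.98 0 0 0 0;0 0.98 0 0 0 0;0 0.98 0 0 0 0;0 0.98 0 0 0 0;0 0.98 0 0 0 0' && python3 -m inch '0 0.98 0 0 0 0;0 0.98 0 0 0 0;-0.1 0.98 0 0 0 0;-0.1 0.98 0 0 0 0;0 0.98 0 0 0 0;0 0.98 0 0 0 0;0 0.97 0 0 0 0;0 0 -0.7 0 0 0;0 0 0 0 0 0;0 0 0 0 0 0'
python3 - <<'E'
from h import *
f=arm.grab_frame("wrist")
s=arm.get_state(); print(s["eef_pos"],s["force"],s["width"])
for d in arm.place_of(f,"blue_top")[:3]:
    u,v=d["position"][0]*512,d["position"][1]*384
    print(d["confidence"],u,v,world(f,u,v),world(f,u,v,.075),f["frame"][int(v),int(u)])
for d in arm.place_of(arm.grab_frame("top"),"yellow_top")[:1]: print(d)
E
```

```text
t: 5.78
eef_pos: [0.4942, -0.0057, 0.143]
ee_rot: [2.863, 1.57, -3.007]
force: [0.3, 0.0, 0.8]
width: 0.0007
t: 7.02
eef_pos: [0.4891, 0.1988, 0.1223]
ee_rot: [-2.217, 1.57, -1.804]
force: [0.7, 0.3, -0.6]
width: 0.0007
[0.48934575 0.1988823  0.12243408] [-0.4129813  -0.68167591 -0.10726782] 0.0006025012242157916
0.73 261.5808 213.6192 [0.49077045 0.20094236 0.07518946] [0.49083899 0.20097395 0.075     ] [ 66 110 177]
{'position': [0.6914, 0.5487], 'confidence': 0.66}
```

```bash
python3 -m inch '0.05 0.07 -0.5 0 0 0;0 0 -0.5 0 0 0;0 0 -0.4 0 0 0;0 0 -0.1 0 0 0;0 0 0 0 0 0;0 0 0 0 0 0'
```

```text
t: 7.98
eef_pos: [0.491, 0.2015, 0.0769]
ee_rot: [0.192, 1.57, 0.606]
force: [0.1, 0.5, 0.1]
width: 0.0004
```

```bash
python3 -m inch '0 0 -0.1 0 0 0;0 0 -0.1 0 0 0;0 0 -0.1 0 0 0;0 0 0 0 0 0;0 0 0 0 0 0'
```

```text
t: 8.6
eef_pos: [0.4912, 0.2017, 0.0679]
ee_rot: [0.195, 1.57, 0.609]
force: [1.6, 1.5, 3.2]
width: 0.0005
```

Force of 3.2 N, so blue is tested. Next is red.

```bash
python3 -m inch '0 0 0.5 0 0 0;0 0 1 0 0 0;0 0 1 0 0 0;0.78 -0.9 0.2 0 0 0;0.78 -0.9 0 0 0 0;0.78 -0.9 0 0 0 0;0.78 -0.9 0 0 0 0;0.78 -0.9 0 0 0 0;0.78 -0.9 0 0 0 0;0.78 -0.9 0 0 0 0;0 0 0 0 0 0;0 0 0 0 0 0'
python3 - <<'E'
from h import *
f=arm.grab_frame("wrist")
cv2.imwrite("pics/w3.png",f["frame"][:,:,::-1])
s=arm.get_state(); print(s["eef_pos"],s["force"],s["width"])
for d in arm.place_of(f,"red_top")[:3]:
    u,v=d["position"][0]*512,d["position"][1]*384
    print(d["confidence"],u,v,world(f,u,v),world(f,u,v,.09),f["frame"][int(v),int(u)])
E
```

```text
t: 10.1
eef_pos: [0.6536, 0.0122, 0.1485]
ee_rot: [2.738, 1.569, -3.132]
force: [0.1, -0.4, 0.1]
width: 0.0002
[0.65359755 0.01257831 0.14870062] [-0.54135294 -0.29590842 -0.06121813] 0.0004936029646827257
0.9 142.7968 167.3088 [ 0.66125906 -0.09047691  0.08952235] [ 0.66108296 -0.09032151  0.09      ] [ 94 193 185]
0.64 384.6144 230.016 [0.62975795 0.12315563 0.08984532] [0.62972332 0.12305356 0.09      ] [255 217 136]
0.61 262.4 208.08960000000002 [0.65435749 0.01485193 0.0899002 ] [0.65432381 0.01483594 0.09      ] [205  71  67]
```

View pics/w3.png

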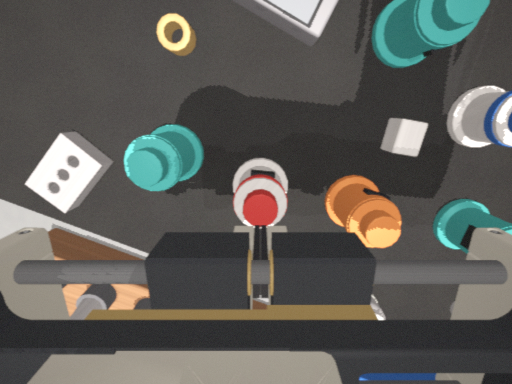

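The red pad at (262,208) is in line with the fingertips, with turquoise at (150,165) and orange at (375,222) off to the sides. Pressing red.

```bash
python3 -m inch '0.03 0.05 -0.8 0 0 0;0 0 -0.6 0 0 0;0 0 -0.4 0 0 0;0 0 -0.1 0 0 0;0 0 0 0 0 0;0 0 0 0 0 0'
```

```text
t: 10.95
eef_pos: [0.6558, 0.0138, 0.0923]
ee_rot: [-0.236, 1.57, 0.178]
force: [0.7, 0.0, 0.3]
width: 0.0001
```

```bash
python3 -m inch '0 0 -0.1 0 0 0;0 0 -0.1 0 0 0;0 0 -0.1 0 0 0;0 0 0 0 0 0;0 0 0 0 0 0'
```

```text
t: 11.58
eef_pos: [0.656, 0.0139, 0.083]
ee_rot: [-0.325, 1.57, 0.089]
force: [1.3, -0.3, 3.9]
width: 0.0004
```

Force of 3.9 N, or 7–8 mm, so red is tested. Next is the key.

```bash
python3 -m inch '0 0 0.5 0 0 0;0 0 1 0 0 0;0 0 0.7 0 0 0;-0.86 -0.245 0 0 0 0;-0.86 -0.245 0 0 0 0;-0.86 -0.245 0 0 0 0;-0.86 -0.245 0 0 0 0;-0.86 -0.245 0 0 0 0;-0.86 -0.245 0 0 0 0;-0.86 -0.245 0 0 0 0;-0.86 -0.245 0 0 0 0;0 0 0 0 0 0' && python3 -m inch '0 0 -0.8 0 0 0;0 0 -0.7 0 0 0;0 0 0 0 0 0;0 0 0 0 0 0'
python3 - <<'E'
from h import *
f=arm.grab_frame("wrist")
s=arm.get_state(); print(s["eef_pos"],s["force"],s["width"])
for d in arm.place_of(f,"log_top")[:3]:
    u,v=d["position"][0]*512,d["position"][1]*384
    print(d["confidence"],u,v,world(f,u,v),world(f,u,v,.05),f["frame"][int(v),int(u)])
E
```

```text
t: 13.08
eef_pos: [0.4468, -0.0456, 0.1491]
ee_rot: [2.316, 1.57, 2.73]
force: [-0.6, -0.4, 0.8]
width: 0.0006
t: 13.58
eef_pos: [0.4496, -0.0449, 0.1043]
ee_rot: [-0.887, 1.57, -0.473]
force: [-0.3, 1.2, 0.0]
width: 0.0006
[ 0.44966992 -0.04486645  0.10442679] [-0.20437059 -0.28310541 -0.44797081] 0.0005055511533665302
0.82 263.3216 204.7104 [ 0.44582839 -0.043468    0.05006453] [ 0.44584933 -0.0434578   0.05      ] [ 81 159  97]
```

```bash
python3 -m inch '-0.1 0.05 -0.7 0 0 0;0 0 -0.6 0 0 0;0 0 -0.4 0 0 0;0 0 -0.1 0 0 0;0 0 -0.1 0 0 0;0 0 -0.1 0 0 0;0 0 0 0 0 0;0 0 0 0 0 0'
```

```text
t: 14.68
eef_pos: [0.4464, -0.0434, 0.0438]
ee_rot: [-0.126, 1.57, 0.288]
force: [-0.1, 0.2, 0.2]
width: 0.0006
```

```bash
python3 -m inch '0 0 -0.07 0 0 0;0 0 0 0 0 0;0 0 0 0 0 0'
```

```text
t: 15.05
eef_pos: [0.4466, -0.0434, 0.0421]
ee_rot: [-0.286, 1.57, 0.128]
force: [-2.3, 0.3, 8.8]
width: 0.0005
```

The force rose to 8.8 N at z = .042, so the key is at its stop. I'll retreat and check.

```bash
python3 -m inch '0 0 0.5 0 0 0;0 0 1 0 0 0;0 0 1 0 0 0;0 0 1 0 0 0;-0.3 -0.8 0.8 0 0 0;-0.3 -1 0.5 0 0 0;0 -1 0.5 0 0 0;0 -1 0 0 0 0;0 -1 0 0 0 0;0 0 0 0 0 0;0 0 0 0 0 0;0 0 0 0 0 0'
python3 - <<'E'
from h import *
f=arm.grab_frame("top")
for t,z in [("yellow_top",.06),("blue_top",.075),("red_top",.09),("log_top",.042)]:
    for d in arm.place_of(f,t)[:5]:
        u,v=d["position"][0]*512,d["position"][1]*384
        print(t,d["confidence"],world(f,u,v).round(4),world(f,u,v,z).round(3))
for u,v in [(353,213),(169,213),(243,149),(265,231)]: print(world(f,u,v).round(4))
cv2.imwrite("pics/end.png",cv2.resize(f["frame"][:,:,::-1],(800,600)))
E
```

```text
t: 16.55
eef_pos: [0.428, -0.187, 0.2005]
ee_rot: [0.198, 1.571, 0.613]
force: [0.8, 0.2, 0.4]
width: 0.0001
blue_top 0.62 [0.4915 0.1977 0.075 ] [0.491 0.198 0.075]
blue_top 0.51 [ 0.3528 -0.1891  0.0353] [ 0.353 -0.182  0.075]
red_top 0.65 [0.6057 0.264  0.0901] [0.606 0.264 0.09 ]
red_top 0.5 [0.6235 0.1257 0.0906] [0.624 0.126 0.09 ]
red_top 0.47 [ 0.666  -0.0925  0.0895] [ 0.666 -0.092  0.09 ]
red_top 0.46 [0.6629 0.0137 0.0905] [0.663 0.014 0.09 ]
[ 0.4229 -0.1244  0.6243]
[0.4902 0.1981 0.0753]
[0.6538 0.0136 0.0907]
[ 0.401  -0.0238  0.6358]
```

View pics/end.png

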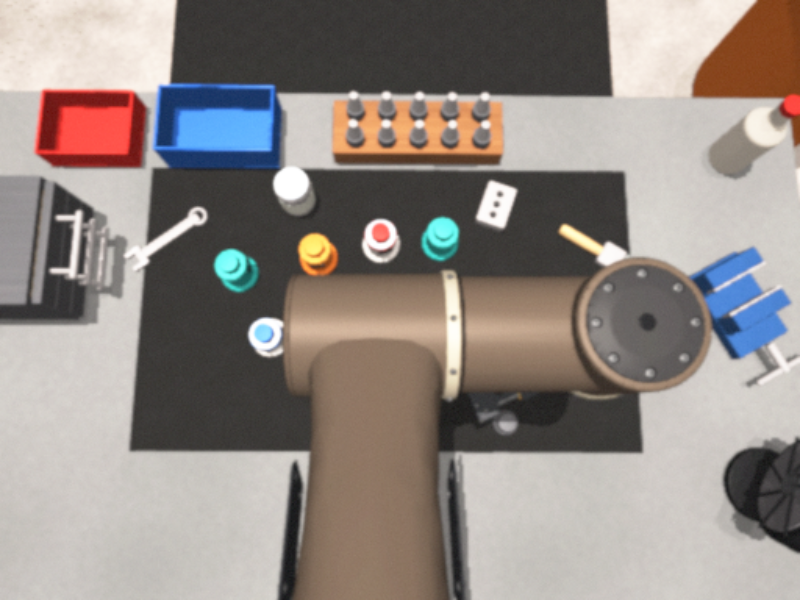

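In the top view blue (263,333) and red (380,235) are unmoved and up, but the arm hides yellow and the key. I'll check those from the scene camera.

```bash
python3 - <<'E'
from h import *
f=arm.grab_frame("scene")
for t,z in [("yellow_top",.06),("log_top",.042)]:
    for d in arm.place_of(f,t)[:2]:
        u,v=d["position"][0]*512,d["position"][1]*384
        print(t,d["confidence"],u,v,world(f,u,v).round(4),world(f,u,v,z).round(3))
for u,v in [(170,180),(252,191)]: print(world(f,u,v).round(4))
cv2.imwrite("pics/end2.png",cv2.resize(f["frame"][130:280,100:300,::-1],(800,600),interpolation=cv2.INTER_CUBIC))
E
```

```text
yellow_top 0.45 166.2976 177.984 [ 0.4052 -0.342  -0.0048] [ 0.494 -0.282  0.06 ]
yellow_top 0.35 154.7776 255.5136 [ 0.7547 -0.1672  0.0244] [ 0.787 -0.142  0.06 ]
log_top 0.61 253.0816 193.38240000000002 [ 0.4515 -0.0349  0.0385] [ 0.456 -0.033  0.042]
log_top 0.52 111.9232 217.68959999999998 [ 0.6556 -0.3603  0.0136] [ 0.685 -0.333  0.042]
[ 0.4973 -0.2686  0.0585]
[ 0.4416 -0.0418  0.0387]
```

View pics/end2.png

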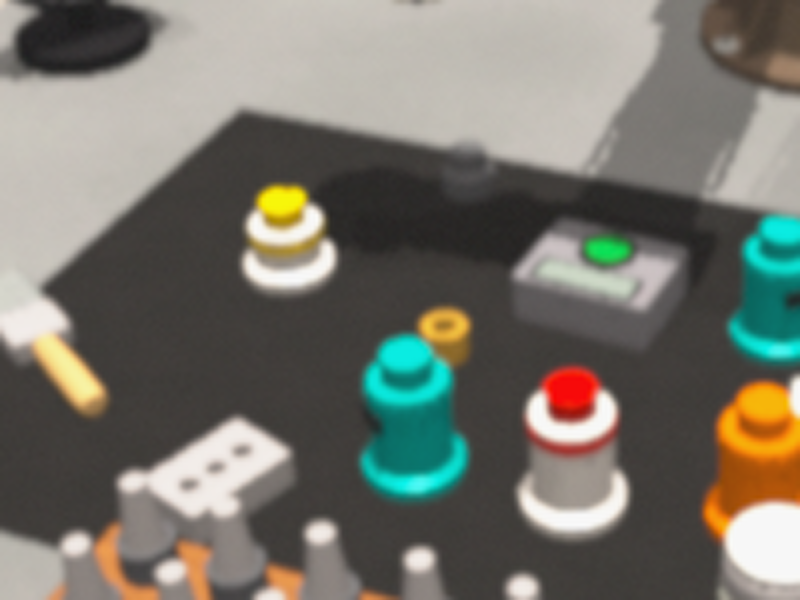

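The crop shows yellow at (282,205) and red at (571,390) standing with pads up, and the green key at (607,250) down. Depth at the key fell from .047 to .039, while yellow reads .0585 against .058 before. I'm handing in.

```bash
python3 -c "
from station import arm
print(arm.get_state()['force'],arm.job_done())"
```

```text
the job is handed in; nothing more can be done
[ 0.34446645 -0.21873387 -0.1499133 ] None
```

I pressed the yellow, blue and red pads in that order with the closed fingertips, then pushed the green key in to its stop, and handed the job in at about 17 s. No verdict was reported.

- **Presses:** each pad went down about 7 mm by finger height, with 3.4 N on yellow, 3.2 N on blue and 3.9 N on red. By the spring figures those forces mean about 6–8 mm, short of the 10.5 mm limit. The key was pressed to z = 0.042 m with 8.8 N, which is its stop.
- **Last checks:** all three pads read back at full height and the setters had not visibly moved. The key stayed about 8 mm lower by depth. The bystanders I could see had not visibly moved, and the arm was clear of everything.
- **What disagreed:** the arm hid yellow and the key from the top camera, so I checked those two only from the scene camera. There the network's yellow point, at low confidence, was about 1 cm off. The depth at yellow's original pixel and the picture both showed it in place and up.

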